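Scan the narrow tube rack in the sample room

TASK

Take the wand scanner out of its cradle and read the square label on the narrow, single-row tube rack: hold the scanner upright with its window straight above the middle of that label, about 6 cm up, and keep it still for two seconds. Do not read the label of the wide rack and do not shift either rack. Then stand the scanner back in its cradle, set down and not dropped, and let go.

Things in the scene. Friction and masses are not known exactly. Their poses are not given: they have to be found in the camera images.
- scanner: Wand-shaped code scanner, 140 mm tall, about 180 g, standing upright in the cradle. Origin: centre of its underside, which is the reading window; z points up along the wand and the window looks along -z. Round white head 48 mm in diameter from 0 to 38 mm up, tapering to a grey box-shaped grip above, from 50 to 140 mm up, 44 mm along x and 34 mm along y. Not fastened: it lifts straight out.
- scanner_grip (a point): Point on the scanner's axis 100 mm above its origin, in the grip, a good place to grasp: 34 mm wide along y, 44 mm along x; the grip ends 40 mm above this point. Axes as the scanner's.
- cradle_in (a point): Centre of the inner floor of the cradle, a black round cup fixed to the bench, on which the scanner's underside stands. The floor is 8 mm above the bench; the cup is 24 mm deep above it, its rim 32 mm above the bench, 72 mm inside diameter at the bottom and 90 mm at the flared rim, 98 mm outside, on a thin grey foot 112 mm across. z is up.
- narrow_rack_label (a point): Centre of the 32 mm square black-and-white label on top of the narrow grey rack (the one to read). The rack stands loose on the bench, 160 mm long (x) by 40 mm wide (y) by 60 mm high, with a single row of four holes. The label lies flat, facing up, 60 mm above the bench, 55 mm from the rack's centre towards its +x end. x points along the rack away from the tubes, z up. Capped tubes stand in some holes, up to 34 mm above the rack's top.
- wide_rack_label (a point): Centre of the same sort of label on the wide grey rack (a bystander, not to be read): 160 mm long (x) by 96 mm wide (y) by 60 mm high, three rows of four holes, tubes up to 34 mm above its top; label and axes as on the narrow rack. An amber bottle 130 mm tall and a clear pot 65 mm tall stand beyond the racks, at the far side of the bench.
Mind the look-alikes: they are no part of the job. What is shaped like the scanner but blue or purple is not meant.

How it is judged:
On the way:
1. the scanner, held in the fingers and upright within 10 degrees, is kept still for 1 s with its window 30 to 100 mm above the narrow rack's label and within 15 mm of its centre sideways (horizontal distance between scanner and narrow_rack_label below 0.015 m and z of scanner in the frame of narrow_rack_label between 0.03 and 0.1 m and angle between scanner's own z axis and vertical below 0.175 rad and linear speed of scanner below 0.03 m/s and angular speed of scanner below 0.25 rad/s and contact force between the fingers and scanner above 0.5 N), for 1 s.
At the end, for the whole second after the job is handed in: After the reading, the scanner stands upright (within 6 degrees) on the floor of its cradle (within 20 mm of its centre, underside less than 6 mm above the floor), at rest and released, and both racks' labels are within 15 mm of where they began (horizontal distance between scanner and cradle_in below 0.02 m and z of scanner in the frame of cradle_in below 0.006 m and angle between scanner's own z axis and vertical below 0.1 rad and linear speed of scanner below 0.02 m/s and distance of each of narrow_rack_label, wide_rack_label from where it was at the start of the episode below 0.015 m); the robot touches nothing.
It fails at once if the wide rack's label is read: the held scanner is still and upright 30 to 100 mm above it, within 15 mm of its centre (horizontal distance between scanner and wide_rack_label below 0.015 m and z of scanner in the frame of wide_rack_label between 0.03 and 0.1 m and angle between scanner's own z axis and vertical below 0.175 rad and linear speed of scanner below 0.03 m/s and angular speed of scanner below 0.25 rad/s and contact force between the fingers and scanner above 0.5 N).
It fails at once if the scanner is dropped: not held by the fingers while its underside is more than 30 mm above the cradle's floor (z of scanner in the frame of cradle_in above 0.03 m and contact force between the fingers and scanner below 0.05 N).
It fails at once if a rack is shifted by more than 15 mm (distance of any of narrow_rack_label, wide_rack_label from where it was at the start of the episode above 0.015 m).
It also fails if it takes over 48 s, if anything falls off the work surface, if the arm or the gripper's body presses on something with over 40 N, if the wrist force passes 120 N, or if a joint passes its speed limit or range.

ROBOT

A 6-joint arm with a two-finger parallel gripper is mounted at the origin on the work surface. World frame = base frame: x ahead of the robot, y to its left, z up, the work surface at z = 0. Lengths are in m, angles in rad, forces in N, time in s.
With the tool pointing down it reaches from about 0.375 to 0.975 m from the base axis. Payload 3.8 kg.
Tool frame: the origin (TCP) lies at the very end of the fingers, on their centre line; the grasp point (between the pads) lies 19 mm behind it; z points along the fingers, y is the direction in which the jaws open and shut (so a half turn about z gives the same grasp; the last joint's range is limited). The gripper opens to 85 mm and grips with 20 to 120 N. Pads are 22 mm wide; open, the fingers measure 114 mm over their backs; the gripper's body (76 mm by 85 mm) begins 54 mm behind the grasp point. The pads swing forward as they close: fully open they stand 13 mm farther back than shut.
Start: joints at [-1.344, 0.264, 1.604, -0, 1.274, -0.037], TCP at [0.176, -0.652, 0.231] pointing down, gripper open.
Joint ranges: [-2.63, 2.63], [-0.94, 2.18], [0.31, 2.57], [-1.31, 4.45], [0, 2.66], [-2.55, 2.55]. Speed limits (rad/s): [2.57, 2.57, 3.14, 3.14, 3.14, 3.14].

INTERFACE

Orientations are given as a rotation vector (axis times angle).
In Python, from workcell import read_state, read_camera, camera_info, finish_job gives the robot as it stands. The module is installed in compiled form; this text tells all that it offers.
- The arm moves only by the tool play_rows, never from a script. Its argument "motion" is a list of rows, each a list of 5 numbers: the shift along the tool's x, y, z in units of 1000 mm (1.0 is 1000 mm), then the turn about the tool's z in units of 2 pi rad (1.0 is 2 pi rad), then the finger opening in mm, from 0 to 85.4. A call has 1 to 5 rows; each row shifts and turns the commanded pose from where the row before left it, along the tool's axes as they then stand; what a row does not reach is not made up. A row lasts 1/8 s, in which the tool goes at most 62.5 mm and 10.7 degrees, less where a joint would pass 70% of its speed; a pose out of reach is approached as far as the arm can. A call with a number of a shift or a turn outside -1 to 1 is refused whole. A call with a gripper value outside its range is refused whole. The fingers move at their own pace and stop on an object; "squeeze" is the grip in N (left out, the last holds). Time passes only in rows, so rows that do not move let the fingers close. It gives the time, the measured TCP pose, the force and the opening at its end, in the units of the state.
- read_state(): the state, without advancing time (a new reading comes with each control period).
- read_camera(name): name is "scene" or "top"; returns the picture (384x512x3 uint8, red, green, blue); there is no depth.
- camera_info(name): a dict with "intrinsics" (3x3 intrinsics, pixels), "pose" (4x4, takes a point from camera to world coordinates). Camera axes: x right, y down, z forward; pixel columns grow to the right and rows downward; lengths in m; the calibration is good to about 2 mm. A picture is of the moment at which its call begins. camera_info takes no time and is no camera call.
- finish_job(): hands the job in, once; it reports no verdict.
The state is a dict: "time": time; "q": joint angles; "joint_vel": joint speeds; "joint_torque": joint torques, N m; "tool_pos": TCP position; "tcp_rot": TCP orientation; "wrist_force": force on the tool from outside, world axes, zero at the start; "torque": the same for the moment, N m; "width": opening from 0.0 (shut) to 1.0 (fully open).
Only numpy, scipy, OpenCV 4.12 (cv2) and the standard library are available. Lean on these libraries where they do the work, as an engineer would, in place of code of your own. Each camera call takes 0.05 s, during which the arm holds its last target. There are 200 camera calls.

## Working session

There is one attempt and no reset: what is moved stays moved. The work goes in short steps, Python scripts to look and compute and a tool call to move; the robot and the scene stay as the last step left them, time stands still between calls to the robot, and variables do not carry over. Pictures are saved under pics/ and viewed, about 8 in all and at most 12, crops included, and the job is handed in when it is done.

Besides the shell and the picture viewer there is one more tool, called by a JSON object that holds its "op" and its "data", one argument or row to a line. play_rows: Moves the arm, as the interface text tells. Shifts and turns lie within -1 to 1; 1 stands for 1000 mm of shift or 2 pi rad of turn. Its arguments: {"type":"object","properties":{"motion":{"type":"array","items":{"type":"array","items":{"type":"number"}}},"squeeze":{"type":"number"}},"required":["motion"]}

```bash
mkdir -p pics
python3 - <<'E'
from workcell import *
import cv2,numpy as np
for n in("scene","top"):
    im=read_camera(n); cv2.imwrite(f"pics/{n}0.png",im[:,:,::-1]); c=camera_info(n); print(n,np.round(c["intrinsics"],1).tolist(),np.round(c["pose"],4).tolist())
s=read_state();print(s)
E
```

```text
scene [[467.2, 0.0, 255.4], [0.0, 467.2, 193.1], [0.0, 0.0, 1.0]] [[0.4136, 0.7191, -0.5585, 1.0167], [0.9103, -0.316, 0.2672, -0.2655], [0.0156, -0.6189, -0.7853, 0.8715], [0.0, 0.0, 0.0, 1.0]]
top [[390.3, 0.0, 262.6], [0.0, 390.3, 194.1], [0.0, 0.0, 1.0]] [[0.007, -0.9988, 0.0482, 0.4389], [-1.0, -0.0073, -0.0042, -0.0091], [0.0046, -0.0481, -0.9988, 0.8295], [0.0, 0.0, 0.0, 1.0]]
{'time': 0.1, 'q': array([-1.34385949e+00,  2.64681217e-01,  1.60528878e+00, -2.10390072e-05,
        1.27370336e+00, -3.69097969e-02]), 'joint_vel': array([-0.00013862, -0.00169846, -0.00123658, -0.00147465,  0.0013879 ,
        0.00134117]), 'joint_torque': array([ 4.65795783e-04, -5.16707790e+01, -3.68590200e+01, -8.40400526e-05,
        6.26142617e-03,  1.41570595e-05]), 'tool_pos': array([ 0.17586773, -0.65097526,  0.23005651]), 'tcp_rot': array([-3.11224179e+00, -4.12985609e-01,  3.41294742e-04]), 'wrist_force': array([-0.3443464 ,  1.00540453, -0.2774606 ]), 'torque': array([ 0.03468135, -0.03170333,  0.09389069]), 'width': 1.0045409741793008}
```

View pics/scene0.png

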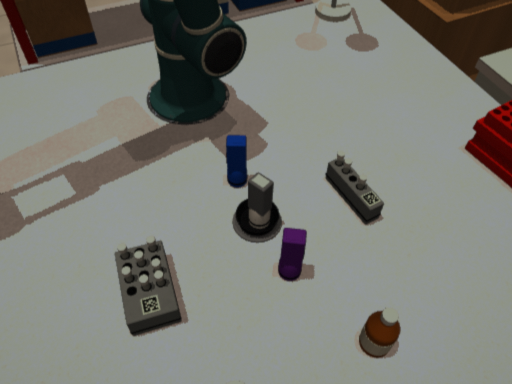

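View pics/top0.png

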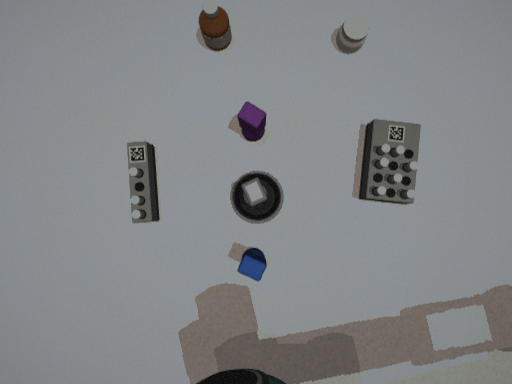

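The scene picture shows the grey scanner in the black cradle, with the blue wand on the base side and the purple one on the far side. In the top view the cradle is at (257,197), the scanner's top at (254,190), the narrow rack's label at (137,154) and the wide rack's label at (397,133). Next I'll measure these.

```bash
cat > h.py <<'E'
from workcell import *
import cv2,numpy as np
def ray(n,uv,z):
    c=camera_info(n);K,P=c["intrinsics"],c["pose"]
    uv=np.atleast_2d(np.array(uv,float)); d=(P[:3,:3]@np.linalg.inv(K)@np.c_[uv,np.ones(len(uv))].T).T
    return P[:3,3]+d*((z-P[2,3])/d[:,2])[:,None]
def proj(n,p):
    c=camera_info(n);P=c["pose"];q=c["intrinsics"]@(P[:3,:3].T@(np.array(p)-P[:3,3]));return q[:2]/q[2]
def big(m,box):
    x0,y0,x1,y1=box;k=np.zeros_like(m);k[y0:y1,x0:x1]=m[y0:y1,x0:x1]
    return max(cv2.findContours(k,cv2.RETR_EXTERNAL,cv2.CHAIN_APPROX_NONE)[0],key=cv2.contourArea)
E
python3 - <<'E'
from h import *
t=cv2.imread("pics/top0.png");g=cv2.cvtColor(t,cv2.COLOR_BGR2GRAY)
s=cv2.imread("pics/scene0.png");gs=cv2.cvtColor(s,cv2.COLOR_BGR2GRAY)
def show(nm,n,c,z):
    r=cv2.minAreaRect(c);b=cv2.boxPoints(r);w=ray(n,b,z)
    print(nm,np.round(r[0],1),np.round(r[1],1),round(r[2],1),"ctr",np.round(w.mean(0),4),"sides",np.round(np.linalg.norm(np.diff(w[:3,:2],axis=0),axis=1),4),"dirs",np.round(np.degrees(np.arctan2(*(np.diff(w[:3],axis=0).T[[1,0]]))),1))
show("grip top","top",big((g>115).astype(np.uint8),(238,175,272,212)),.148)
c=big((g<60).astype(np.uint8),(225,165,290,230));e=cv2.fitEllipse(cv2.convexHull(c));print("cup",e,ray("top",e[0],.032))
# labels: rack mask vs. label white mask
for nm,b in(("narrow",(127,143,148,166)),("wide",(386,122,409,145))):
    k=cv2.morphologyEx((g>115).astype(np.uint8),cv2.MORPH_CLOSE,np.ones((5,5)))
    show(nm+" label","top",big(k,b),.06)
o=[cv2.resize(t[y0:y1,x0:x1],None,fx=6,fy=6,interpolation=cv2.INTER_CUBIC) for x0,y0,x1,y1 in((105,130,170,230),(225,160,290,260))]
o=np.hstack(o);cv2.imwrite("pics/c1.png",o[:600,:800])
k=cv2.resize(s[90:270,220:400],None,fx=3.3,fy=3.3,interpolation=cv2.INTER_CUBIC);cv2.imwrite("pics/c2.png",k)
E
```

```text
grip top [253.7 191.4] [17.4 12.5] 63.4 ctr [0.4764 0.0036 0.148 ] sides [0.0219 0.0306] dirs [ -62.9 -153.1]
cup ((256.2235412597656, 196.1613311767578), (46.68410873413086, 47.827354431152344), 104.77923583984375) [[0.47304712 0.00051535 0.032     ]]
narrow label [136. 154.] [22. 18.] 90.0 ctr [0.5537 0.2389 0.06  ] sides [0.0356 0.0438] dirs [ -89.5 -178.8]
wide label [397. 133.] [18.8 24.8] 7.8 ctr [ 0.5998 -0.2792  0.06  ] sides [0.0499 0.0375] dirs [ -8.2 -97.4]
```

View pics/c1.png

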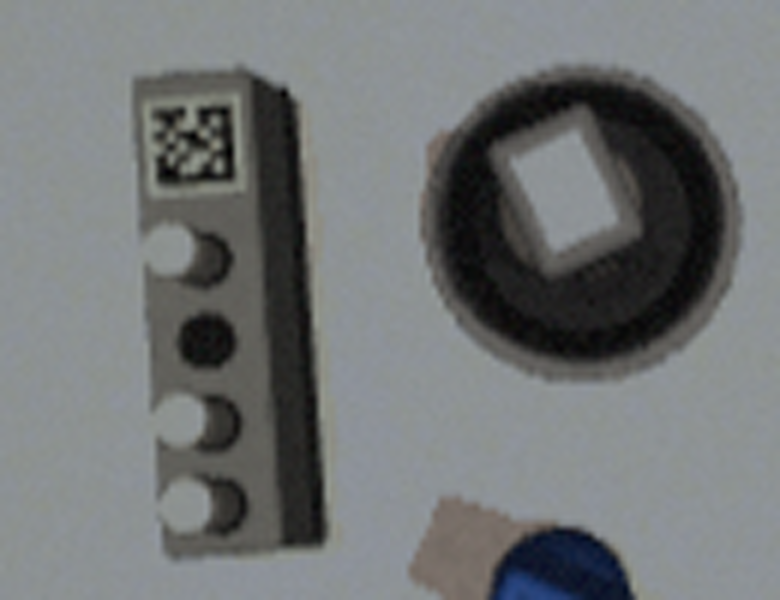

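View pics/c2.png

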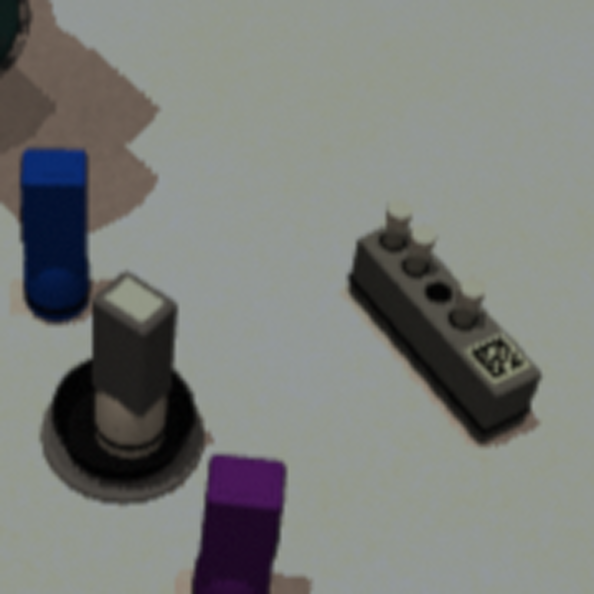

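The crop shows the narrow label's centre at about (137.4,154.1), with sides of 16.5 px (32 mm, as it should be). The grip's top is a box centred near (254.6,191.5), with its long side at about 27° in the world frame. I'll check the positions against the scene view and work out the approach.

Run:
```python
from h import *
from scipy.spatial.transform import Rotation as Ro
# label corners in scene crop (scale 3.3, offset 220,90): approx centre; scanner top centre
print("label top",ray("top",(137.4,154.1),.06),"scene",ray("scene",(220+497/3.3,90+357/3.3),.06))
tc=np.array([(241.7,185),(257.5,177.2),(266.7,197.5),(252.5,206.3)])
w=ray("top",tc,.148);print("grip top",w.mean(0),np.linalg.norm(np.diff(w,axis=0),axis=1),np.degrees(np.arctan2(*(w[0]-w[3]+w[1]-w[2])[[1,0]])))
sc=np.array([(93,303),(127,270),(177,306),(140,330)])/3.3+[220,90]
w=ray("scene",sc,.148);print("scene grip top",w.mean(0),np.linalg.norm(np.diff(w,axis=0),axis=1),np.degrees(np.arctan2(w[1,1]-w[2,1],w[1,0]-w[2,0])))
print("cup scene rim",ray("scene",(220+124/3.3,90+420/3.3),.032))
s=read_state();R=Ro.from_rotvec(s["tcp_rot"]).as_matrix();print(np.degrees(np.arctan2(R[1,0],R[0,0])),R[:,2])
print("tool shift to (.476,.0035,.22)",R.T@(np.array([.476,.0035,.22])-s["tool_pos"]))
```

```text
label top [[0.55352223 0.23615324 0.06      ]] scene [[0.55476139 0.23716727 0.06      ]]
grip top [0.47623873 0.00202452 0.148     ] [0.03084377 0.03905219 0.0291706 ] 26.094495104127322
scene grip top [0.47943319 0.00261013 0.148     ] [0.0339536  0.04163651 0.02959515] -157.68355211346324
cup scene rim [[ 0.48322672 -0.00350233  0.032     ]]
15.117649324443521 [-4.87747537e-04  2.02282961e-03 -9.99997835e-01]
tool shift to (.476,.0035,.22) [ 0.46043322 -0.55352817  0.01123399]
```

{"op": "play_rows", "data": {
  "motion": [
    [0.0354,-0.0426,0,0,85],
    [0.0354,-0.0426,0,0,85],
    [0.0354,-0.0426,0,0,85],
    [0.0354,-0.0426,0,0,85],
    [0.0354,-0.0426,0,0,85]
  ],
  "squeeze": 40
}}

```text
time: 0.72
tool_pos: [0.2916, -0.3979, 0.2308]
tcp_rot: [-3.114, -0.412, 0.0]
wrist_force: [0.5, 0.6, 0.5]
width: 0.995
```

{"op": "play_rows", "data": {
  "motion": [
    [0.0354,-0.0426,0,0,85],
    [0.0354,-0.0426,0,0,85],
    [0.0354,-0.0426,0,0,85],
    [0.0354,-0.0426,0,0,85],
    [0.0354,-0.0426,0,0,85]
  ]
}}

```text
time: 1.35
tool_pos: [0.4068, -0.1463, 0.2311]
tcp_rot: [3.114, 0.413, 0.0]
wrist_force: [0.8, -1.0, -0.3]
width: 0.994
```

{"op": "play_rows", "data": {
  "motion": [
    [0.0354,-0.0426,0,0,85],
    [0.0354,-0.0426,0,0,85],
    [0.0354,-0.0426,0,0,85],
    [0,0,0,-0.0275,85],
    [0,0,0,0,85]
  ]
}}

```text
time: 1.98
tool_pos: [0.4755, 0.0038, 0.2307]
tcp_rot: [-3.067, -0.681, 0.002]
wrist_force: [0.5, 0.2, 0.0]
width: 0.997
```

Run:
```python
from h import *
from scipy.spatial.transform import Rotation as Ro
s=read_state();R=Ro.from_rotvec(s["tcp_rot"]).as_matrix();print(s["time"],s["tool_pos"],np.degrees(np.arctan2(R[1,0],R[0,0])),R[:,2],s["width"],s["q"])
print(R.T@(np.array([.477,.0025,.090])-s["tool_pos"]))
im=read_camera("scene")[:,:,::-1];cv2.imwrite("pics/a.png",cv2.resize(im[60:280,140:400],None,fx=2.5,fy=2.5))
```

```text
1.975 [0.47554758 0.00375776 0.23069877] 25.023356485648993 [-1.29515970e-03 -1.02800075e-04 -9.99999156e-01] 0.9967795068734833 [-4.43639594e-02 -1.19168410e-01  2.01431381e+00 -1.68874636e-04
  1.24773658e+00  1.08974640e+00]
[0.00095531 0.00181803 0.1406969 ]
```

View pics/a.png

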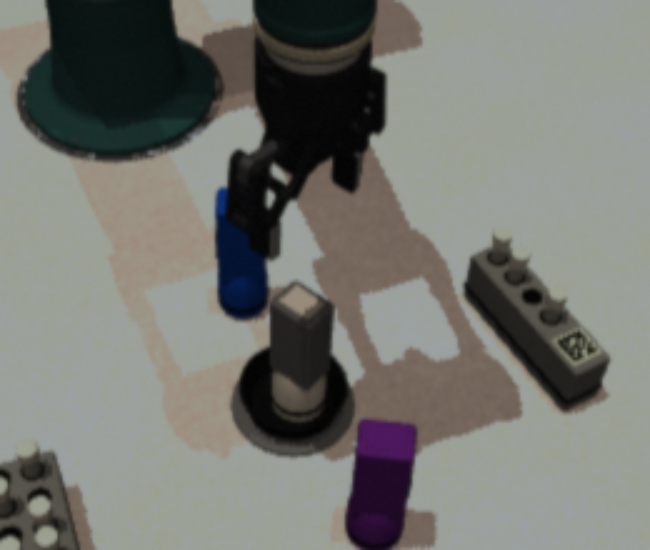

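The picture shows the jaws open above the scanner, one on either side of the grip and both clear of the blue wand. I'll descend and close.

{"op": "play_rows", "data": {
  "motion": [
    [0.001,0.002,0.035,0,85],
    [0,0,0.035,0,85],
    [0,0,0.035,0,85],
    [0,0,0.02,0,85],
    [0,0,0.015,0,85]
  ]
}}

```text
time: 2.65
tool_pos: [0.4768, 0.0007, 0.0901]
tcp_rot: [-3.068, -0.674, 0.002]
wrist_force: [0.9, -0.3, 0.4]
width: 1.0
```

{"op": "play_rows", "data": {
  "motion": [
    [0,0,0,0,85],
    [0,0,0,0,50],
    [0,0,0,0,40],
    [0,0,0,0,30],
    [0,0,0,0,25]
  ]
}}

```text
time: 3.28
tool_pos: [0.4783, 0.0017, 0.0922]
tcp_rot: [3.067, 0.68, 0.002]
wrist_force: [-0.1, 0.8, 4.2]
width: 0.396
```

{"op": "play_rows", "data": {
  "motion": [
    [0,0,0,0,25],
    [0,0,0,0,25],
    [0,0,0,0,25]
  ]
}}

```text
time: 3.65
tool_pos: [0.4783, 0.0016, 0.0922]
tcp_rot: [3.067, 0.68, 0.002]
wrist_force: [-0.1, -0.7, 6.2]
width: 0.395
```

The jaws stopped at 33.7 mm, which matches the 34 mm grip. Next I'll lift it straight up.

{"op": "play_rows", "data": {
  "motion": [
    [0,0,-0.01,0,25],
    [0,0,-0.02,0,25],
    [0,0,-0.03,0,25],
    [0,0,-0.032,0,25],
    [0,0,-0.02,0,25]
  ]
}}

```text
time: 4.28
tool_pos: [0.478, 0.0016, 0.205]
tcp_rot: [3.067, 0.68, 0.002]
wrist_force: [0.6, 0.2, -1.8]
width: 0.395
```

{"op": "play_rows", "data": {
  "motion": [
    [0,0,0,0,25],
    [0,0,0,0,25]
  ]
}}

```text
time: 4.53
tool_pos: [0.4768, 0.0017, 0.2022]
tcp_rot: [-3.067, -0.68, 0.003]
wrist_force: [0.4, -0.6, -1.5]
width: 0.393
```

Run:
```python
from h import *
from scipy.spatial.transform import Rotation as Ro
s=read_state();R=Ro.from_rotvec(s["tcp_rot"]).as_matrix();print(s["time"],s["tool_pos"],s["wrist_force"],s["width"])
print(R.T@(np.array([.554,.2365,.204])-s["tool_pos"]))
im=read_camera("scene")[:,:,::-1];cv2.imwrite("pics/b.png",cv2.resize(im[60:280,140:400],None,fx=2.5,fy=2.5))
```

```text
4.525 [0.47680838 0.00165552 0.20219363] [ 0.38454553 -0.59794185 -1.49793049] 0.39315616711546364
[ 0.16925814 -0.18017138 -0.00192092]
```

View pics/b.png

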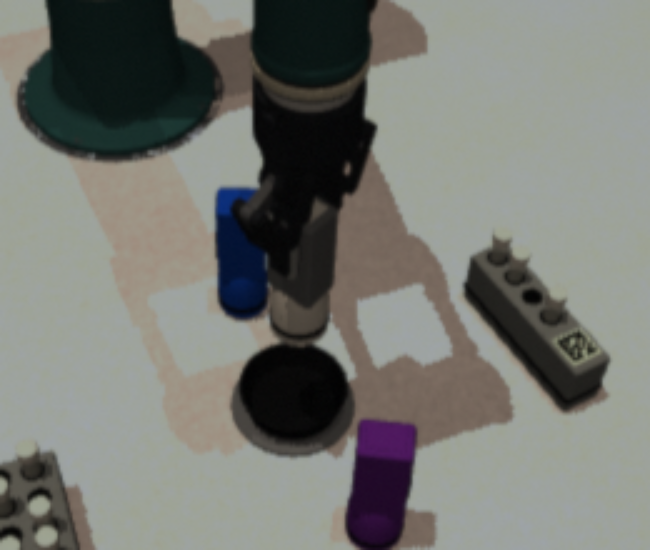

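The picture shows the scanner held upright and clear of the empty cup; the wrist reads about 1.6 N of extra weight. Now I'll move to the narrow label.

{"op": "play_rows", "data": {
  "motion": [
    [0.014,-0.015,0,0,25],
    [0.03,-0.032,0,0,25],
    [0.035,-0.037,0,0,25],
    [0.035,-0.037,0,0,25],
    [0.03,-0.032,0,0,25]
  ]
}}

```text
time: 5.2
tool_pos: [0.5429, 0.2026, 0.2013]
tcp_rot: [3.067, 0.681, -0.004]
wrist_force: [0.2, -1.1, -1.4]
width: 0.394
```

{"op": "play_rows", "data": {
  "motion": [
    [0.018,-0.019,0,0,25],
    [0.007,-0.008,0,0,25],
    [0,0,0,0,25],
    [0,0,0,0,25],
    [0,0,0,0,25]
  ]
}}

```text
time: 5.82
tool_pos: [0.5545, 0.235, 0.2035]
tcp_rot: [3.067, 0.678, 0.0]
wrist_force: [0.6, -0.7, -1.5]
width: 0.394
```

Run:
```python
from h import *
s=read_state();print(s["time"],s["tool_pos"],s["wrist_force"],s["width"])
o=[]
for n in("scene","top"):
    im=np.ascontiguousarray(read_camera(n)[:,:,::-1]); p=proj(n,[.554,.2365,.06]); q=proj(n,[*s["tool_pos"][:2],.118]);print(n,p,q)
    x,y=map(int,p);x0=max(0,x-60);y0=max(0,y-90);print(x0,y0)
    o.append(cv2.resize(im[y0:y0+130,x0:x0+120],(400,433),interpolation=cv2.INTER_CUBIC))
cv2.imwrite("pics/d.png",np.hstack(o))
```

```text
5.825 [0.55454095 0.23502135 0.20347905] [ 0.61073056 -0.68417609 -1.50352641] 0.3942187281877588
scene [370.16003595 198.02789246] [375.45314288 181.61731542]
310 108
top [137.23012658 153.85891117] [128.035794   148.78702687]
77 63
```

View pics/d.png

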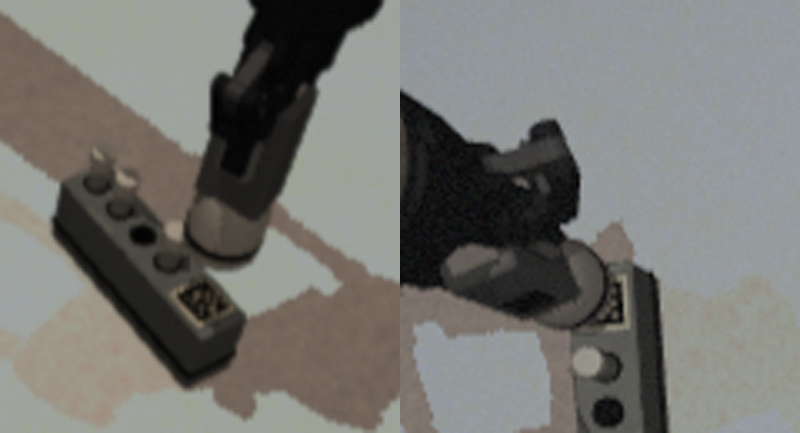

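Scene crop: the head's lower rim spans x 187–263, just behind and above the label. Top crop: the window circle is centred near (563,284) against a predicted (570,286), so the window is about 4 mm further in +y than the TCP. That puts it about 3 mm from the label's centre, roughly 58 mm up. I'll hold still here.

{"op": "play_rows", "data": {
  "motion": [
    [0,-0.0,0,0,25],
    [0,0,0,0,25],
    [0,0,0,0,25],
    [0,0,0,0,25],
    [0,0,0,0,25]
  ]
}}

```text
time: 6.55
tool_pos: [0.5546, 0.2362, 0.2033]
tcp_rot: [3.067, 0.68, -0.0]
wrist_force: [0.4, -0.6, -1.3]
width: 0.39
```

{"op": "play_rows", "data": {
  "motion": [
    [0,0,0,0,25],
    [0,0,0,0,25],
    [0,0,0,0,25],
    [0,0,0,0,25],
    [0,0,0,0,25]
  ]
}}

```text
time: 7.18
tool_pos: [0.5547, 0.2362, 0.2033]
tcp_rot: [3.067, 0.68, -0.0]
wrist_force: [0.6, -0.5, -2.5]
width: 0.397
```

{"op": "play_rows", "data": {
  "motion": [
    [0,0,0,0,25],
    [0,0,0,0,25],
    [0,0,0,0,25],
    [0,0,0,0,25],
    [0,0,0,0,25]
  ]
}}

```text
time: 7.8
tool_pos: [0.5547, 0.2362, 0.2033]
tcp_rot: [-3.067, -0.68, -0.0]
wrist_force: [0.1, -0.1, -1.1]
width: 0.394
```

{"op": "play_rows", "data": {
  "motion": [
    [0,0,0,0,25],
    [0,0,0,0,25],
    [0,0,0,0,25],
    [0,0,0,0,25],
    [0,0,0,0,25]
  ]
}}

```text
time: 8.43
tool_pos: [0.5547, 0.2362, 0.2033]
tcp_rot: [3.067, 0.68, 0.0]
wrist_force: [0.2, -0.3, -1.2]
width: 0.393
```

Run:
```python
from h import *
from scipy.spatial.transform import Rotation as Ro
s=read_state();R=Ro.from_rotvec(s["tcp_rot"]).as_matrix();print(s["time"],s["tool_pos"],s["wrist_force"],s["joint_vel"].max())
t=read_camera("top");g=cv2.cvtColor(t,cv2.COLOR_RGB2GRAY)
c=big((g<60).astype(np.uint8),(225,165,290,230));e=cv2.fitEllipse(cv2.convexHull(c));print("cup",e,ray("top",e[0],.032))
print(R.T@(np.array([.477,.0015,.203])-s["tool_pos"]))
```

```text
8.425 [0.55467261 0.23618258 0.20329783] [ 0.19314248 -0.27594224 -1.18088607] 0.0006566870530947534
cup ((256.3170471191406, 196.20269775390625), (46.5712776184082, 47.60221862792969), 91.31778717041016) [[4.72963839e-01 3.23498022e-04 3.20000000e-02]]
[-0.16962243  0.17982542  0.00029572]
```

I held it for 2.6 s. The empty cup's centre measures (0.473, 0.000), so I'll return to TCP (0.475, 0.000).

{"op": "play_rows", "data": {
  "motion": [
    [-0.014,0.015,0,0,25],
    [-0.03,0.032,0,0,25],
    [-0.036,0.037,0,0,25],
    [-0.036,0.037,0,0,25],
    [-0.03,0.032,0,0,25]
  ]
}}

```text
time: 9.1
tool_pos: [0.4855, 0.0335, 0.2032]
tcp_rot: [3.067, 0.68, -0.0]
wrist_force: [0.9, 0.2, -0.9]
width: 0.394
```

{"op": "play_rows", "data": {
  "motion": [
    [-0.018,0.019,0,0,25],
    [-0.008,0.0084,0,0,25],
    [0,0,0,0,25],
    [0,0,0,0,25],
    [0,0,0,0,25]
  ]
}}

```text
time: 9.72
tool_pos: [0.4754, 0.0008, 0.2032]
tcp_rot: [-3.066, -0.682, 0.0]
wrist_force: [0.1, 0.4, -1.9]
width: 0.392
```

Run:
```python
from h import *
s=read_state();print(s["time"],s["tool_pos"],s["wrist_force"],s["width"])
im=read_camera("scene")[:,:,::-1];a=cv2.resize(im[100:260,180:340],None,fx=2.5,fy=2.5)
t=read_camera("top")[:,:,::-1];b=cv2.resize(t[110:270,180:340],None,fx=2.5,fy=2.5)
cv2.imwrite("pics/e.png",np.hstack([a,b]));p=[*s["tool_pos"][:2],.118]
print((proj("scene",p)-[180,100])*2.5,(proj("top",p)-[180,110])*2.5+[400,0])
```

```text
9.725 [0.47535082 0.00078742 0.20322958] [ 0.09647554  0.43793509 -1.86600809] 0.3921005260503803
[196.69845133 224.16859832] [588.83252462 207.19359143]
```

View pics/e.png

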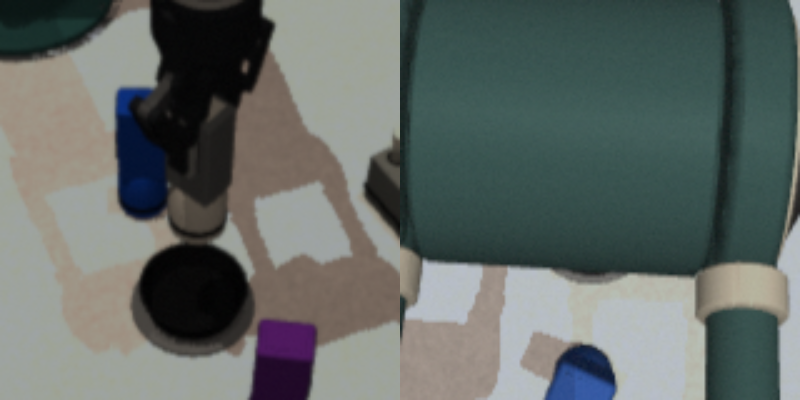

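The scene crop shows the scanner upright, with its head's underside at about (197,220) against a predicted (197,224). That places it above the cup. I'll lower it in steps and watch the force.

{"op": "play_rows", "data": {
  "motion": [
    [0,0,0.02,0,25],
    [0,0,0.03,0,25],
    [0,0,0.03,0,25],
    [0,0,0.018,0,25],
    [0,0,0.006,0,25]
  ]
}}

```text
time: 10.45
tool_pos: [0.4741, 0.0004, 0.0979]
tcp_rot: [-3.066, -0.681, 0.004]
wrist_force: [-0.3, -0.2, -2.2]
width: 0.393
```

{"op": "play_rows", "data": {
  "motion": [
    [0,0,0.003,0,25],
    [0,0,0,0,25],
    [0,0,0,0,25],
    [0,0,0,0,25]
  ]
}}

```text
time: 10.95
tool_pos: [0.4756, -0.0001, 0.0969]
tcp_rot: [3.067, 0.68, 0.002]
wrist_force: [0.0, 0.8, -1.3]
width: 0.398
```

{"op": "play_rows", "data": {
  "motion": [
    [0,0,0.0015,0,25],
    [0,0,0.0015,0,25],
    [0,0,0,0,25],
    [0,0,0,0,25]
  ]
}}

```text
time: 11.45
tool_pos: [0.475, -0.0, 0.0932]
tcp_rot: [-3.067, -0.68, 0.0]
wrist_force: [-0.4, 0.2, -1.4]
width: 0.395
```

{"op": "play_rows", "data": {
  "motion": [
    [0,0,0.001,0,25],
    [0,0,0,0,25],
    [0,0,0,0,25]
  ]
}}

```text
time: 11.82
tool_pos: [0.4751, -0.0, 0.0923]
tcp_rot: [-3.067, -0.68, 0.0]
wrist_force: [-0.1, 0.6, -1.8]
width: 0.394
```

{"op": "play_rows", "data": {
  "motion": [
    [0,0,0.001,0,25],
    [0,0,0,0,25],
    [0,0,0,0,25]
  ]
}}

```text
time: 12.2
tool_pos: [0.4752, 0.0, 0.0922]
tcp_rot: [-3.067, -0.68, -0.0]
wrist_force: [-3.6, 1.0, 4.3]
width: 0.398
```

{"op": "play_rows", "data": {
  "motion": [
    [0,0,0.001,0,25],
    [0,0,0,0,25],
    [0,0,0,0,25]
  ]
}}

```text
time: 12.58
tool_pos: [0.4754, 0.0, 0.0922]
tcp_rot: [-3.067, -0.68, -0.0]
wrist_force: [-4.9, 1.0, 10.6]
width: 0.391
```

It stands on the floor at the same height as before (z 0.0922). I'll ease off the press, open slowly and rise.

{"op": "play_rows", "data": {
  "motion": [
    [0,0,-0.0015,0,25],
    [0,0,0,0,34],
    [0,0,0,0,38],
    [0,0,0,0,45],
    [0,0,0,0,60]
  ]
}}

```text
time: 13.2
tool_pos: [0.475, -0.0, 0.0916]
tcp_rot: [-3.067, -0.68, 0.0]
wrist_force: [1.5, 0.3, -0.7]
width: 0.696
```

{"op": "play_rows", "data": {
  "motion": [
    [0,0,0,0,85],
    [0,0,0,0,85],
    [0,0,0,0,85],
    [0,0,0,0,85],
    [0,0,0,0,85]
  ]
}}

```text
time: 13.82
tool_pos: [0.4751, -0.0, 0.0918]
tcp_rot: [-3.067, -0.68, 0.0]
wrist_force: [0.4, -0.4, -0.3]
width: 0.998
```

{"op": "play_rows", "data": {
  "motion": [
    [0,0,-0.01,0,85],
    [0,0,-0.025,0,85],
    [0,0,-0.035,0,85],
    [0,0,-0.045,0,85],
    [0,0,-0.035,0,85]
  ]
}}

```text
time: 14.45
tool_pos: [0.4756, -0.0001, 0.2446]
tcp_rot: [3.066, 0.68, 0.004]
wrist_force: [-0.2, -0.9, -0.1]
width: 0.995
```

Run:
```python
from h import *
s=read_state();print(s["time"],s["tool_pos"],s["wrist_force"],s["width"])
im=read_camera("scene")[:,:,::-1];cv2.imwrite("pics/f1.png",im)
cv2.imwrite("pics/f.png",cv2.resize(im[90:350,100:400],None,fx=2.3,fy=2.3))
a=cv2.imread("pics/scene0.png")
for nm,b in(("narrow",(320,145,390,225)),("wide",(110,230,185,335))):
    x0,y0,x1,y1=b;f=lambda i:np.float32(cv2.cvtColor(i[y0:y1,x0:x1],cv2.COLOR_BGR2GRAY))
    print(nm,cv2.phaseCorrelate(f(a),f(im)))
```

```text
14.45 [ 4.75621033e-01 -6.38561591e-05  2.44621964e-01] [-0.21899645 -0.89186298 -0.07238486] 0.9953874493749518
narrow ((0.04098495122765655, -0.09610184160022328), 0.8297388156255087)
wide ((0.4994962870537165, 0.0015878711047818683), 1.0085575315687392)
```

View pics/f.png

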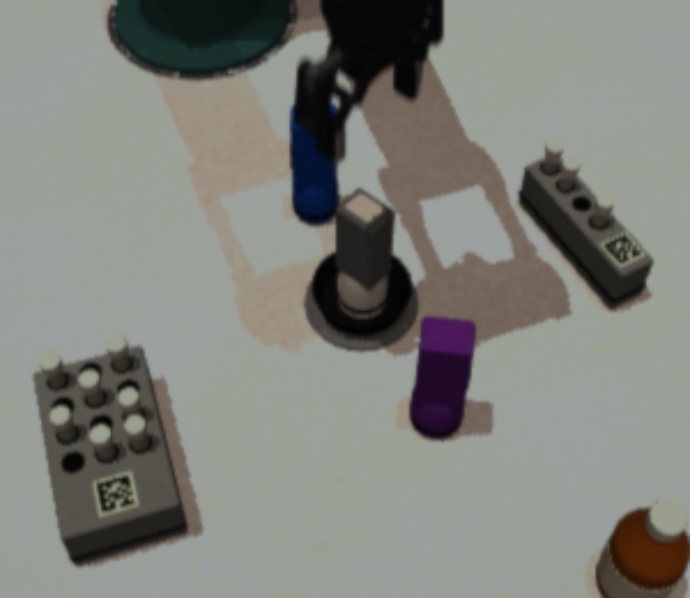

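The picture shows the scanner upright in its cup at (362,255), with the gripper clear of it and both racks where they were. I'll let the arm settle and hand in.

{"op": "play_rows", "data": {
  "motion": [
    [0,0,0,0,85],
    [0,0,0,0,85],
    [0,0,0,0,85]
  ]
}}

```text
time: 14.88
tool_pos: [0.474, 0.0, 0.2401]
tcp_rot: [-3.066, -0.68, 0.005]
wrist_force: [0.0, 0.6, -0.1]
width: 0.997
```

```bash
python3 -c "from workcell import *;print(finish_job())"
```

```text
the job is handed in; nothing more can be done
None
```

I read the narrow rack's label with the scanner, put the scanner back in its cradle and handed the job in at about 15 s of the 48 s allowed. `finish_job` gives no verdict, so what follows rests on my own measurements.

- **Reading:** I held the scanner still and upright for about 2.6 s. Its window was about 58 mm above the narrow label and, by the images, about 3–4 mm from its centre. The window sat roughly 4 mm to +y of where the TCP predicted; I left that uncorrected, well inside the 15 mm allowed.
- **Return:** I lowered the scanner until it touched the cradle floor, at the same height it was picked up from (TCP z 0.0922 m). The wrist force then read up to about 11 N. I eased off before opening the fingers.
- **Last checks:** the final picture shows the scanner upright in the cup and the open gripper clear above it. The wrist force was close to zero.
- **Racks:** compared with the first picture, the narrow rack shows a shift of 0.1 px. The wide rack shows 0.5 px, about 1 mm, which I put down to measurement noise because nothing came near it.
- **Disagreement:** my rough scene-view estimate of the cup's centre was about 1 cm off the top view's. I used the top view, which gave (0.473, 0.000) both times I measured it.

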